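Prop the drying cabinet's door with its stay arm

ROBOT

A 6-joint arm with a two-finger parallel gripper is mounted at the origin on the work surface. World frame = base frame: x ahead of the robot, y to its left, z up, the work surface at z = 0. Lengths are in mm, angles in rad, forces in N, time in s.
With the tool pointing down it reaches from about 275 to 1000 mm from the base axis. Payload 8.4 kg.
Tool frame: the origin (TCP) lies between the finger pads; the fingertips stand 17 mm ahead of it and the grasp point (between the pads) lies 2 mm behind it (r.tcp_to_tips is the distance from the TCP to the fingertips, in mm); z points along the fingers, y is the line along which they close (so a half turn about z gives the same grasp; the last joint's range is limited). The gripper opens to 85 mm and grips with 20 to 120 N. Pads are 22 mm wide; open, the fingers measure 114 mm over their backs; the gripper's body (76 mm by 85 mm) begins 54 mm behind the grasp point. The pads swing forward as they close: fully open they stand 13 mm farther back than shut.
Start: joints at [-1.116, 0.353, 1.633, -0, 1.155, -0.002], TCP at [275.673, -560.921, 248.281] pointing down, gripper open.
Joint ranges: [-2.63, 2.63], [-0.92, 2.1], [0.06, 2.66], [-1.3, 4.44], [0, 2.69], [-3.02, 3.02]. Speed limits (rad/s): [2.22, 2.22, 2.79, 3.14, 3.14, 3.14].

INTERFACE

Orientations are given as [roll, pitch, yaw] about the fixed x, y, z axes, in that order (R = Rz(yaw) Ry(pitch) Rx(roll)).
In Python, from rig import r gives the robot as it stands. The module is installed in compiled form; this text tells all that it offers.
- The arm moves only by the tool apply_moves, never from a script. Its argument "series" is text: rows parted by semicolons, each of 7 numbers parted by spaces: the shift along the tool's x, y, z in cm, then the turn, a rotation vector about the tool's x, y, z in rad, then the gripper's target within -1 to 1 (shut at 1, half-way at 0, fully open at -1). In form: tx ty tz rx ry rz fingers; .... A call has exactly 10 rows; each row shifts and turns the commanded pose from where the row before left it, along the tool's axes as they then stand; what a row does not reach is not made up. A row lasts 1/12 s, in which the tool goes at most 41.7 mm and 7.16 degrees, less where a joint would pass 70% of its speed; a pose out of reach is approached as far as the arm can. A call with a gripper value outside its range is refused whole. The fingers move at their own pace and stop on an object; "squeeze" is the grip in N (left out, the last holds). Time passes only in rows, so rows that do not move let the fingers close, or fill a call up. It gives the time, the measured TCP pose, the force and the opening at its end, in the units of the state.
- r.sense(): the state, without advancing time (a new reading comes with each control period).
- r.grab_frame(name): name is "scene" or "top"; returns the picture (400x640x3 uint8, blue, green, red); there is no depth.
- r.camera_info(name): a dict with "K" (3x3 intrinsics, pixels), "extrinsics" (4x4, takes a point from camera to world coordinates). Camera axes: x right, y down, z forward; pixel columns grow to the right and rows downward; lengths in mm; the calibration is good to about 2 mm. A picture is of the moment at which its call begins. camera_info takes no time and is no camera call.
- r.sign_off(): hands the job in, once; it reports no verdict.
The state is a dict: "clock": time; "qpos": joint angles; "qvel": joint speeds; "joint_efforts": joint torques, N m; "eef_pos": TCP position; "tcp_rot": TCP orientation; "contact_force": force on the tool from outside, world axes, zero at the start; "wrist_torque": the same for the moment, N m; "opening": opening from 0.0 (shut) to 1.0 (fully open).
Only numpy, scipy, OpenCV 4.12 (cv2) and the standard library are available. Lean on these libraries where they do the work, as an engineer would, in place of code of your own. Each camera call takes 0.05 s, during which the arm holds its last target. There are 200 camera calls.

TASK

Prop the door of the small drying cabinet at its middle opening width: lift the steel stay arm that is pivoted to the door by its black knob, swing it over the peg on the cabinet's roof and lower it so that its middle hole drops over the peg and the arm lies flat again, then let go.

Things in the scene. Friction and masses are not known exactly. Their poses are not given: they have to be found in the camera images.
- stay_knob (a point): Black upright round knob on the stay arm, 22 mm wide (top 4 mm: 26 mm), 46 mm tall; point on its axis, 30 mm above the arm's underside, 21 mm below the knob's top, 235 mm from the arm's pivot, 20 mm from its free end. x axis: along the arm from pivot to knob; z up when flat. Pushing the knob sideways swings arm and door easily, so the arm turns as it moves. The loose knobless strap is a spare.
- stay_middle_hole (a point): Centre of the arm's middle hole, at half thickness, 90 mm from the knob's axis; axes as the knob's. The arm: steel flat bar 275 x 46 x 5 mm, 0.35 kg, three 28 mm holes 100, 145 and 190 mm from its pivot on the door's top edge (150 mm from the door hinge). The free end lifts; let go, it falls back until level, its underside 8 mm above the roof.
- stay_peg (a point): Top centre of the fixed steel peg on the roof of the grey drying cabinet (340 wide, 290 deep, 140 mm high), 50 mm behind its front face; x to the cabinet's back, z up. Peg 12 mm thick, 22 mm tall, top 7 mm tapered to 6 mm. Seated, the hole's centre is 11.5 mm below this point. To clear the peg from level, raise the hole by 20 mm or more (the knob by 33 mm or more).
- cabinet_door (a joint): Angle of the cabinet's front door about its upright hinge, rad: 0 closed, grows as it opens towards the robot, stop at 1.15. The hinge is at the front face, 130 mm to the left of the peg (seen from the robot). With the middle hole on the peg it is about 0.7 (inner hole 0.35, outer hole 1.05).

How it is judged:
By the outcome, as a careful person would: the job done as asked, in the order asked, and still so for the second after the job is handed in, with the robot touching nothing.
It also fails if it takes over 35 s, if anything falls off the work surface, if the arm or the gripper's body presses on something with over 40 N, if the wrist force passes 120 N, or if a joint passes its speed limit or range.

## Working session

There is one attempt and no reset: what is moved stays moved. The work goes in short steps, Python scripts to look and compute and a tool call to move; the robot and the scene stay as the last step left them, time stands still between calls to the robot, and variables do not carry over. Pictures are saved under pics/ and viewed, on a budget of 10 in all, crops included, one or two more only if the job needs it, and the job is handed in when it is done.

Besides the shell and the picture viewer there is one more tool, called in YAML: its name, and indented under it one key for each argument. apply_moves: Moves the arm, as the interface text tells. Its arguments: {"type":"object","properties":{"series":{"type":"string"},"squeeze":{"type":"number"}},"required":["series"]}

```bash
mkdir -p pics
python3 - <<'E'
from rig import r
import cv2
for n in("scene","top"):
    cv2.imwrite(f"pics/{n}0.png",r.grab_frame(n)); c=r.camera_info(n); print(n,c["K"],c["extrinsics"])
print(r.sense())
E
```

```text
scene [[390.6673515    0.         317.21099601]
 [  0.         390.6673515  200.76383952]
 [  0.           0.           1.        ]] [[-7.58233081e-01  4.72427934e-01 -4.49326654e-01  8.71570448e+02]
 [ 6.51731227e-01  5.30030849e-01 -5.42506872e-01  4.16442070e+02]
 [-1.81384127e-02 -7.04186869e-01 -7.09782961e-01  6.10220906e+02]
 [ 0.00000000e+00  0.00000000e+00  0.00000000e+00  1.00000000e+00]]
top [[492.6889187    0.         319.96456142]
 [  0.         492.6889187  198.26960015]
 [  0.           0.           1.        ]] [[-8.21854698e-04 -9.91039192e-01  1.33568872e-01  4.39743891e+02]
 [-9.99890442e-01 -1.15965780e-03 -1.47566642e-02  8.56645085e+01]
 [ 1.47793268e-02 -1.33566366e-01 -9.90929663e-01  1.01171802e+03]
 [ 0.00000000e+00  0.00000000e+00  0.00000000e+00  1.00000000e+00]]
{'clock': 0.1, 'qpos': array([-1.11643354e+00,  3.53598996e-01,  1.63405598e+00, -6.03659574e-06,
        1.15523434e+00, -2.41498315e-03]), 'qvel': array([ 0.00020117, -0.00035444, -0.00112518, -0.00028247, -0.00069902,
       -0.00085039]), 'joint_efforts': array([-1.73113727e-03, -6.06358266e+01, -3.42819786e+01, -1.42750537e-04,
        3.94717834e-03,  2.23655616e-05]), 'eef_pos': array([ 275.46889572, -560.55492156,  247.62581768]), 'tcp_rot': array([-3.14029598e+00,  2.38822470e-06,  4.56780215e-01]), 'contact_force': array([-0.43338507, -1.09769168, -0.28327374]), 'wrist_torque': array([-0.02400426, -0.02364158, -0.01613124]), 'opening': 1.000658226732576}
```

View pics/scene0.png

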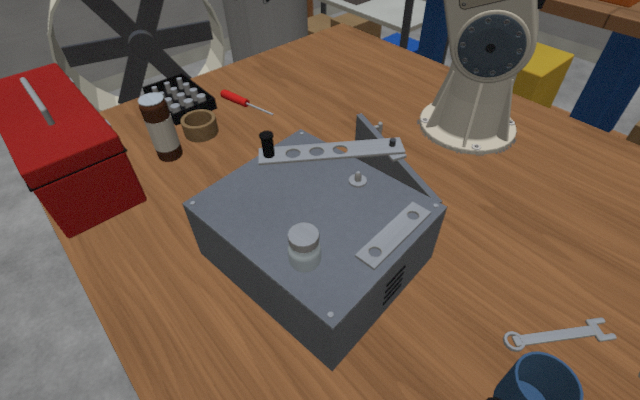

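View pics/top0.png

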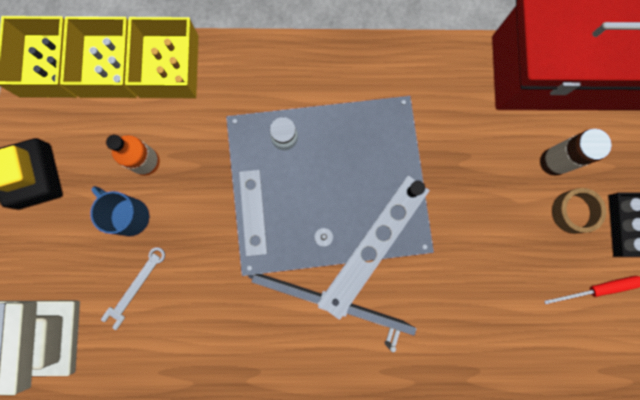

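The scene view shows the knob top near (266,135), the peg near (357,174) and the pivot near (393,142). In the top view they are near (417,187), (323,237) and (336,302), with the door hinge near (252,276). I'll zoom in for exact pixels.

```bash
cat > h.py <<'E'
import numpy as np, cv2
from rig import r
def cam(n):
    c=r.camera_info(n); return np.array(c["K"]),np.array(c["extrinsics"])
def tri(ps,pt):
    P=[]
    for n in("scene","top"):
        K,E=cam(n); P.append(K@np.linalg.inv(E)[:3])
    X=cv2.triangulatePoints(P[0],P[1],np.array(ps,float).reshape(2,1),np.array(pt,float).reshape(2,1)); return (X[:3]/X[3]).ravel()
def proj(n,X):
    K,E=cam(n); p=K@(np.linalg.inv(E)@np.append(X,1))[:3]; return p[:2]/p[2]
def ray(n,p,z):
    K,E=cam(n); d=E[:3,:3]@np.linalg.solve(K,[p[0],p[1],1]); o=E[:3,3]; return o+d*(z-o[2])/d[2]
def pair(name,s,t,grab=True,k=5):
    out=[]
    for n,(x,y,w,h) in(("scene",s),("top",t)):
        im=r.grab_frame(n); out.append(cv2.resize(im[y:y+h,x:x+w],None,fx=k,fy=k,interpolation=cv2.INTER_CUBIC))
    cv2.imwrite(name,np.vstack(out))
E
python3 - <<'E'
from h import *
pair("pics/c1.png",(250,120,160,70),(300,165,160,145//2*1) if 0 else (300,170,160,140),k=4) if 0 else None
a=cv2.imread("pics/scene0.png");b=cv2.imread("pics/top0.png")
f=lambda i,x,y,w,h,k:cv2.resize(i[y:y+h,x:x+w],(w*k,h*k),interpolation=cv2.INTER_CUBIC)
A=f(a,250,115,160,80,5); A=A[:,:800]
B=f(b,300,170,140,150,4)
cv2.imwrite("pics/c1.png",A); cv2.imwrite("pics/c2.png",B)
E
```

```text
(no output)
```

View pics/c1.png

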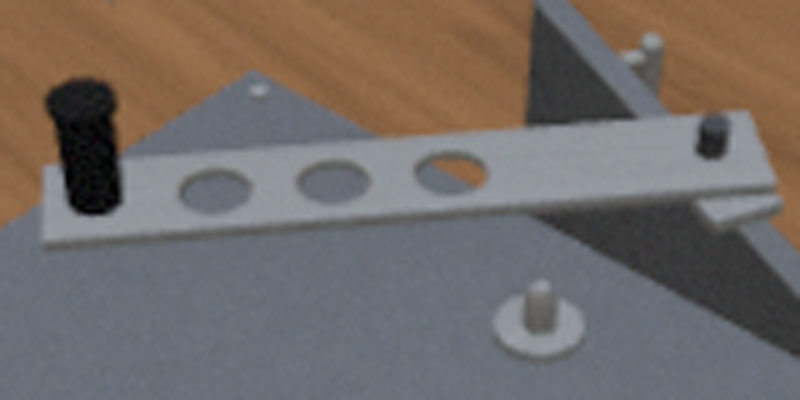

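View pics/c2.png

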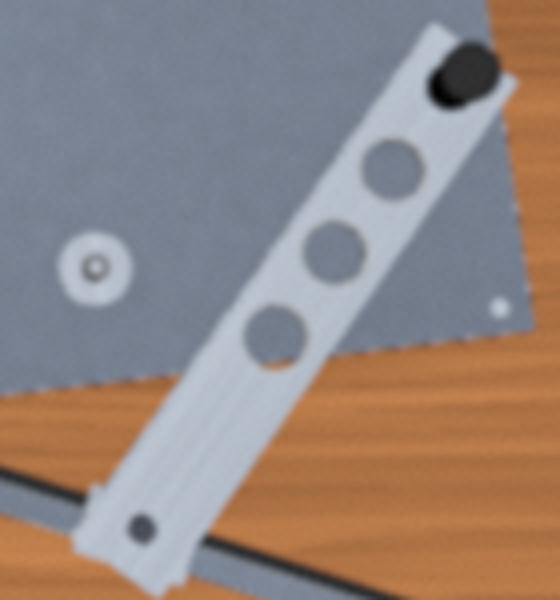

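Run:
```python
from h import *
s=lambda x,y:(250+x/5-.4,115+y/5-.4); t=lambda x,y:(300+x/4-.4,170+y/4-.4)
D=dict(knobtop=((83,97),(472,70)),peg=((541,284),(96,267)),pivtop=((714,121),(141,529)),hout=((215,191),(393,169)),hmid=((333,181),(335,252)),hin=((451,172),(276,336)))
X={}
for k,(a,b) in D.items():
    x=tri(s(*a),t(*b)); X[k]=x; print(k,x.round(1),"reproj",np.round(proj("scene",x)-s(*a),2),np.round(proj("top",x)-t(*b),2))
p=X['hmid']; u=X['hout']-X['hin']; print("arm yaw",np.arctan2(u[1],u[0]),np.linalg.norm(u))
for n,q in(("corner_fl",(250,270)),("fr",(430,248)),("bl",(234,120)),("br",(405,101))): print(n,ray("top",q,140).round(1))
```

```text
knobtop [568.4 -90.2 196.7] reproj [-0.42 -0.08] [-0.19  0.22]
peg [488.2  66.7 162.3] reproj [0.14 0.02] [ 0.07 -0.06]
pivtop [377.9  47.9 167.4] reproj [0.27 0.04] [ 0.15 -0.11]
hout [531.7 -64.3 149.6] reproj [-0.3  -0.05] [-0.14  0.15]
hmid [495.1 -37.9 150.5] reproj [-0.22 -0.04] [-0.11  0.11]
hin [458.6 -11.5 151.1] reproj [-0.21 -0.03] [-0.11  0.1 ]
arm yaw -0.6255074566732199 90.17838990726428
corner_fl [430.6 195.1 140. ]
fr [ 468.8 -121.7  140. ]
bl [700.8 229.  140. ]
br [737.9 -83.9 140. ]
```

```bash
cat > plan.py <<'E'
import numpy as np, json, os
from scipy.spatial.transform import Rotation as R
from scipy.optimize import brentq
# measured model
PEG=np.array([488.2,66.7]); YC=0.122; ZU=148.  # arm underside level
xc=np.array([np.cos(YC),np.sin(YC)]); yc=np.array([-xc[1],xc[0]])
HINGE=PEG-50*xc+130*yc
def piv(q): a=YC-np.pi/2-q; return HINGE+150*np.array([np.cos(a),np.sin(a)])
def tool(a,e,pv,zg=30.,back=2.,r=235.):
    """tool pose (pos,Rot) holding knob point zg above underside; arm yaw a, lift e"""
    Ra=R.from_euler('z',a)*R.from_euler('y',-e)
    p=np.array([*pv,ZU])+Ra.apply([r,0,zg-back])
    return p,Ra*R.from_euler('x',np.pi)
def load():
    if os.path.exists('cmd.json'):
        d=json.load(open('cmd.json')); return np.array(d[0]),R.from_quat(d[1])
    return np.array([275.673,-560.921,248.281]),R.from_euler('xyz',[-3.1403,0,0.4568])
def commit(rows):
    p,o=load()
    for w in rows.strip().strip(';').split(';'):
        v=np.array(w.split(),float); p=p+o.apply(v[:3]*10); o=o*R.from_rotvec(v[3:6])
    json.dump([list(p),list(o.as_quat())],open('cmd.json','w')); return p,o.as_euler('xyz')
def rows(poses,grip,start=None):
    p,o=start or load(); out=[]
    for P,O in poses:
        t=np.round(o.inv().apply(P-p)/10,2); w=np.round((o.inv()*O).as_rotvec(),3)
        out.append(' '.join(f'{x:g}' for x in [*(t+0),*(w+0)])+f' {grip}')
        p=p+o.apply(t*10); o=o*R.from_rotvec(w)
    for i in range(0,len(out),10): print('; '.join(out[i:i+10])); print()
def line(P1,O1,n,start=None):
    p,o=start or load(); w=(o.inv()*O1).as_rotvec()
    S=lambda s:0.5*(s+s*s*(3-2*s))
    return [(p+S(k/n)*(P1-p),o*R.from_rotvec(w*S(k/n))) for k in range(1,n+1)]
E
python3 - <<'E'
from plan import *
K=np.array([568.3,-90.4]); 
for q in(0.35,.43,.7): print(q,piv(q),np.linalg.norm(piv(q)-PEG))
qf=brentq(lambda q:np.linalg.norm(piv(q)-PEG)-145,.5,.9); d=PEG-piv(qf);print("qf",qf,np.arctan2(d[1],d[0]),piv(qf)+235*d/145)
O=R.from_euler('z',-.6255)*R.from_euler('x',np.pi)
rows(line(np.array([*K,240.]),O,20),-1)
E
```

```text
0.35 [388.84649239  43.53079982] 102.01926931116485
0.43 [377.27794874  46.70759287] 112.70935098348153
0.7 [340.79846532  64.01530657] 147.4259814431307
qf 0.6805095256556368 0.029369899198943537 [578.1611862   69.34291093]
1.35 -0.84 0.02 0 0 0.031 -1; 1.63 -1.09 0.04 0 0 0.038 -1; 1.85 -1.34 0.03 0 0 0.045 -1; 2.03 -1.61 0.04 0 0 0.051 -1; 2.12 -1.87 0.05 0 0 0.055 -1; 2.17 -2.14 0.04 0 0 0.059 -1; 2.15 -2.38 0.05 0 0 0.063 -1; 2.07 -2.6 0.06 0 0 0.065 -1; 1.94 -2.81 0.05 0 0 0.067 -1; 1.78 -2.97 0.05 0 0 0.067 -1

1.57 -3.07 0.06 -0.001 0.001 0.068 -1; 1.34 -3.14 0.05 0 0 0.066 -1; 1.11 -3.15 0.05 0 0 0.065 -1; 0.86 -3.08 0.05 0 0 0.063 -1; 0.64 -2.98 0.04 0 0 0.059 -1; 0.42 -2.8 0.05 0 0 0.056 -1; 0.25 -2.57 0.04 0 0 0.05 -1; 0.1 -2.29 0.03 0 0 0.045 -1; 0 -1.96 0.03 0 0 0.038 -1; -0.06 -1.59 0.02 0 0 0.031 -1
```

apply_moves:
  series: "1.35 -0.84 0.02 0 0 0.031 -1; 1.63 -1.09 0.04 0 0 0.038 -1; 1.85 -1.34 0.03 0 0 0.045 -1; 2.03 -1.61 0.04 0 0 0.051 -1; 2.12 -1.87 0.05 0 0 0.055 -1; 2.17 -2.14 0.04 0 0 0.059 -1; 2.15 -2.38 0.05 0 0 0.063 -1; 2.07 -2.6 0.06 0 0 0.065 -1; 1.94 -2.81 0.05 0 0 0.067 -1; 1.78 -2.97 0.05 0 0 0.067 -1"
  squeeze: 40

```text
clock: 0.93
eef_pos: [422.3, -324.1, 243.7]
tcp_rot: [-3.141, 0.0, -0.088]
contact_force: [0.6, -0.7, -0.3]
opening: 1.003
```

apply_moves:
  series: "1.57 -3.07 0.06 -0.001 0.001 0.068 -1; 1.34 -3.14 0.05 0 0 0.066 -1; 1.11 -3.15 0.05 0 0 0.065 -1; 0.86 -3.08 0.05 0 0 0.063 -1; 0.64 -2.98 0.04 0 0 0.059 -1; 0.42 -2.8 0.05 0 0 0.056 -1; 0.25 -2.57 0.04 0 0 0.05 -1; 0.1 -2.29 0.03 0 0 0.045 -1; 0 -1.96 0.03 0 0 0.038 -1; -0.06 -1.59 0.02 0 0 0.031 -1"

```text
clock: 1.77
eef_pos: [568.8, -88.8, 239.3]
tcp_rot: [3.141, -0.001, -0.626]
contact_force: [0.1, -0.2, -0.0]
opening: 1.003
```

Run:
```python
from plan import *
from rig import r
print(commit("""1.35 -0.84 0.02 0 0 0.031 -1; 1.63 -1.09 0.04 0 0 0.038 -1; 1.85 -1.34 0.03 0 0 0.045 -1; 2.03 -1.61 0.04 0 0 0.051 -1; 2.12 -1.87 0.05 0 0 0.055 -1; 2.17 -2.14 0.04 0 0 0.059 -1; 2.15 -2.38 0.05 0 0 0.063 -1; 2.07 -2.6 0.06 0 0 0.065 -1; 1.94 -2.81 0.05 0 0 0.067 -1; 1.78 -2.97 0.05 0 0 0.067 -1;1.57 -3.07 0.06 -0.001 0.001 0.068 -1; 1.34 -3.14 0.05 0 0 0.066 -1; 1.11 -3.15 0.05 0 0 0.065 -1; 0.86 -3.08 0.05 0 0 0.063 -1; 0.64 -2.98 0.04 0 0 0.059 -1; 0.42 -2.8 0.05 0 0 0.056 -1; 0.25 -2.57 0.04 0 0 0.05 -1; 0.1 -2.29 0.03 0 0 0.045 -1; 0 -1.96 0.03 0 0 0.038 -1; -0.06 -1.59 0.02 0 0 0.031 -1"""))
s=r.sense();print(s["eef_pos"],s["tcp_rot"],s["contact_force"],s["clock"])
O=R.from_euler('z',-.6255)*R.from_euler('x',np.pi)
rows(line(np.array([568.3,-90.4,177.]),O,8),-1)
```

```text
(array([568.29673504, -90.35020711, 240.0432966 ]), array([-3.14137424e+00, -2.18217733e-04, -6.25200226e-01]))
[568.77693069 -88.80201557 239.27120891] [ 3.14110157e+00 -7.30874825e-04 -6.26370726e-01] [ 0.13640486 -0.19754684 -0.01439089] 1.7667
0 0 0.53 0 0 0 -1; 0 0 0.75 0 0 0 -1; 0 0 0.9 0 0 0 -1; 0 0 0.97 0 0 0 -1; 0 0 0.97 0 0 0 -1; 0 0 0.9 0 0 0 -1; 0 0 0.75 0 0 0 -1; 0 0.01 0.53 0 0 0 -1
```

apply_moves:
  series: "0 0 0.5 0 0 0 -1; 0 0 0.8 0 0 0 -1; 0 0 0.9 0 0 0 -1; 0 0 1 0 0 0 -1; 0 0 1 0 0 0 -1; 0 0 0.9 0 0 0 -1; 0 0 0.7 0 0 0 -1; 0 0 0.4 0 0 0 -1; 0 0 0 0 0 0 -1; 0 0 0 0 0 0 -1"

```text
clock: 2.6
eef_pos: [568.3, -90.5, 177.6]
tcp_rot: [3.141, -0.001, -0.625]
contact_force: [-0.7, -0.8, 0.1]
opening: 0.999
```

Run:
```python
from plan import *
from h import *
print(commit("0 0 6.2 0 0 0 -1"))
s=r.sense();print(s["eef_pos"],s["tcp_rot"],s["contact_force"],s["clock"])
pair("pics/g1.png",(220,70,160,60+40),(350,130,160,100),k=3)
```

```text
(array([568.31563061, -90.3471454 , 178.04329955]), array([-3.14137424e+00, -2.18217733e-04, -6.25200226e-01]))
[568.34003722 -90.54387937 177.55238092] [ 3.14108158e+00 -1.13482820e-03 -6.25337145e-01] [-0.74347318 -0.8230685   0.12073474] 2.6
```

View pics/g1.png

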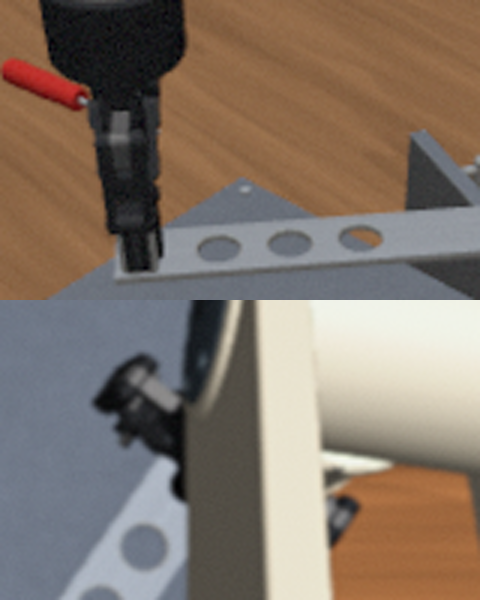

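The fingers straddle the knob and the stay arm hasn't moved, so I'm closing them.

apply_moves:
  series: "0 0 0 0 0 0 1; 0 0 0 0 0 0 1; 0 0 0 0 0 0 1; 0 0 0 0 0 0 1; 0 0 0 0 0 0 1; 0 0 0 0 0 0 1; 0 0 0 0 0 0 1; 0 0 0 0 0 0 1; 0 0 0 0 0 0 1; 0 0 0 0 0 0 1"
  squeeze: 40

```text
clock: 3.53
eef_pos: [568.4, -90.5, 177.7]
tcp_rot: [3.141, -0.001, -0.625]
contact_force: [-0.3, -0.3, -0.3]
opening: 0.274
```

Run:
```python
from plan import *
from rig import r
s=r.sense();print(s["eef_pos"],s["contact_force"],s["wrist_torque"],s["opening"]*85)
# calibrated grip: actual cmd pose relative to model at a0,q0
p0,o0=load()
# find q0,a0 so that knob xy = p0
from scipy.optimize import fsolve
q0,a0=fsolve(lambda v:tool(v[1],0,piv(v[0]))[0][:2]-p0[:2],[.43,-.6255]); zg=p0[2]-ZU+2
print(q0,a0,zg)
qf=brentq(lambda q:np.linalg.norm(piv(q)-PEG)-145,.5,.9); d=PEG-piv(qf); af=np.arctan2(d[1],d[0])
E=.21
S=lambda s:0.5*(s+s*s*(3-2*s))
lift=[tool(a0,E*S(k/10),piv(q0),zg) for k in range(1,11)]
sw=[tool(a0+(af-a0)*S(k/28),E,piv(q0+(qf-q0)*S(k/28)),zg) for k in range(1,29)]
rows(lift+sw+[sw[-1]]*2,1)
# peg in arm frame along swing
for k in range(0,29,4):
    a=a0+(af-a0)*S(k/28); v=PEG-piv(q0+(qf-q0)*S(k/28)); print(k,round(v@[np.cos(a),np.sin(a)]),round(v@[-np.sin(a),np.cos(a)]))
```

```text
[568.40842021 -90.45760289 177.68383749] [-0.2709744  -0.26227659 -0.32927124] [-0.00729697 -0.01135179 -0.08617539] 23.293060469975185
0.4291887291465869 -0.6224837904965331 32.04329955314469
-0.04 0 -0.32 0 0.013 -0.003 1; -0.06 0 -0.43 0 0.019 0 1; -0.07 0 -0.52 0 0.022 0 1; -0.09 0 -0.58 0 0.025 0 1; -0.08 0 -0.61 0 0.026 0 1; -0.09 0 -0.61 0 0.026 0 1; -0.08 0 -0.59 0 0.025 0 1; -0.07 0 -0.52 0 0.022 0 1; -0.06 0 -0.43 0 0.018 0 1; -0.04 0 -0.32 0 0.014 0 1

-0.08 -0.27 -0.01 0.002 0 -0.012 1; -0.08 -0.31 -0.02 0.004 0 -0.015 1; -0.1 -0.36 -0.02 0.003 0 -0.017 1; -0.11 -0.4 -0.03 0.004 0 -0.019 1; -0.12 -0.45 -0.02 0.005 0 -0.021 1; -0.13 -0.48 -0.03 0.004 0 -0.022 1; -0.14 -0.51 -0.03 0.005 0 -0.023 1; -0.15 -0.55 -0.03 0.006 0 -0.025 1; -0.16 -0.58 -0.03 0.005 0 -0.026 1; -0.16 -0.6 -0.04 0.006 0 -0.027 1

-0.16 -0.62 -0.03 0.006 0 -0.027 1; -0.17 -0.64 -0.04 0.006 0 -0.028 1; -0.18 -0.66 -0.04 0.006 0 -0.028 1; -0.17 -0.67 -0.03 0.006 0 -0.029 1; -0.17 -0.67 -0.04 0.006 0 -0.028 1; -0.17 -0.68 -0.04 0.006 0 -0.028 1; -0.17 -0.67 -0.03 0.006 0 -0.028 1; -0.16 -0.67 -0.04 0.006 0 -0.027 1; -0.16 -0.66 -0.03 0.005 0 -0.027 1; -0.14 -0.64 -0.03 0.006 0 -0.026 1

-0.14 -0.62 -0.03 0.005 0 -0.025 1; -0.14 -0.59 -0.03 0.005 0 -0.023 1; -0.12 -0.56 -0.03 0.005 0 -0.022 1; -0.11 -0.53 -0.02 0.004 0 -0.021 1; -0.1 -0.48 -0.02 0.004 0 -0.019 1; -0.09 -0.44 -0.02 0.004 0 -0.017 1; -0.07 -0.39 -0.02 0.003 0 -0.015 1; -0.06 -0.32 -0.01 0.003 0 -0.012 1; 0 0 0 0 0 0 1; 0 0 0 0 0 0 1

0 78 81
4 87 77
8 99 69
12 112 57
16 125 42
20 135 26
24 141 11
28 145 0
```

Grasp confirmed: 23 mm opening on the 22 mm knob. Next I lift and check it before swinging.

apply_moves:
  series: "-0.04 0 -0.32 0 0.013 -0.003 1; -0.06 0 -0.43 0 0.019 0 1; -0.07 0 -0.52 0 0.022 0 1; -0.09 0 -0.58 0 0.025 0 1; -0.08 0 -0.61 0 0.026 0 1; -0.09 0 -0.61 0 0.026 0 1; -0.08 0 -0.59 0 0.025 0 1; -0.07 0 -0.52 0 0.022 0 1; -0.06 0 -0.43 0 0.018 0 1; -0.04 0 -0.32 0 0.014 0 1"

```text
clock: 4.37
eef_pos: [558.9, -83.5, 226.7]
tcp_rot: [3.141, -0.213, -0.622]
contact_force: [-0.3, -0.1, -2.1]
opening: 0.273
```

Run:
```python
from plan import *
from h import *
print(commit("""-0.04 0 -0.32 0 0.013 -0.003 1; -0.06 0 -0.43 0 0.019 0 1; -0.07 0 -0.52 0 0.022 0 1; -0.09 0 -0.58 0 0.025 0 1; -0.08 0 -0.61 0 0.026 0 1; -0.09 0 -0.61 0 0.026 0 1; -0.08 0 -0.59 0 0.025 0 1; -0.07 0 -0.52 0 0.022 0 1; -0.06 0 -0.43 0 0.018 0 1; -0.04 0 -0.32 0 0.014 0 1"""))
s=r.sense();print(s["eef_pos"],s["tcp_rot"],s["contact_force"],s["wrist_torque"],s["opening"]*85,s["clock"])
pair("pics/l1.png",(220,70,220,120),(300,170,220,120),k=2)
```

```text
(array([559.05674425, -83.71673764, 226.40017219]), array([-3.14138994, -0.21021885, -0.62224257]))
[558.88808658 -83.49545324 226.71378693] [ 3.14146578 -0.21347985 -0.62191507] [-0.28595931 -0.11420241 -2.13425852] [ 0.08507949  0.11605473 -0.09394596] 23.228601130228697 4.3667
```

View pics/l1.png

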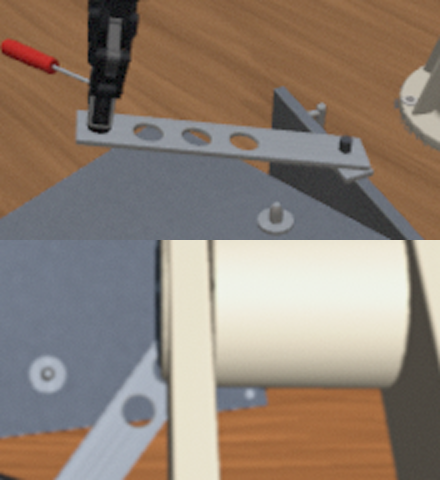

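The arm is lifted, with the knob still between the fingers and about 2 N of load, which matches half the arm's weight. Swinging it over now.

apply_moves:
  series: "-0.08 -0.27 -0.01 0.002 0 -0.012 1; -0.08 -0.31 -0.02 0.004 0 -0.015 1; -0.1 -0.36 -0.02 0.003 0 -0.017 1; -0.11 -0.4 -0.03 0.004 0 -0.019 1; -0.12 -0.45 -0.02 0.005 0 -0.021 1; -0.13 -0.48 -0.03 0.004 0 -0.022 1; -0.14 -0.51 -0.03 0.005 0 -0.023 1; -0.15 -0.55 -0.03 0.006 0 -0.025 1; -0.16 -0.58 -0.03 0.005 0 -0.026 1; -0.16 -0.6 -0.04 0.006 0 -0.027 1"

```text
clock: 5.3
eef_pos: [571.0, -37.9, 225.9]
tcp_rot: [3.141, -0.211, -0.408]
contact_force: [-0.3, 0.6, -2.0]
opening: 0.274
```

apply_moves:
  series: "-0.16 -0.62 -0.03 0.006 0 -0.027 1; -0.17 -0.64 -0.04 0.006 0 -0.028 1; -0.18 -0.66 -0.04 0.006 0 -0.028 1; -0.17 -0.67 -0.03 0.006 0 -0.029 1; -0.17 -0.67 -0.04 0.006 0 -0.028 1; -0.17 -0.68 -0.04 0.006 0 -0.028 1; -0.17 -0.67 -0.03 0.006 0 -0.028 1; -0.16 -0.67 -0.04 0.006 0 -0.027 1; -0.16 -0.66 -0.03 0.005 0 -0.027 1; -0.14 -0.64 -0.03 0.006 0 -0.026 1"

```text
clock: 6.13
eef_pos: [572.9, 30.0, 225.9]
tcp_rot: [3.141, -0.211, -0.125]
contact_force: [0.6, -0.2, -1.5]
opening: 0.271
```

apply_moves:
  series: "-0.14 -0.62 -0.03 0.005 0 -0.025 1; -0.14 -0.59 -0.03 0.005 0 -0.023 1; -0.12 -0.56 -0.03 0.005 0 -0.022 1; -0.11 -0.53 -0.02 0.004 0 -0.021 1; -0.1 -0.48 -0.02 0.004 0 -0.019 1; -0.09 -0.44 -0.02 0.004 0 -0.017 1; -0.07 -0.39 -0.02 0.003 0 -0.015 1; -0.06 -0.32 -0.01 0.003 0 -0.012 1; 0 0 0 0 0 0 1; 0 0 0 0 0 0 1"

```text
clock: 6.97
eef_pos: [566.6, 69.0, 225.8]
tcp_rot: [3.141, -0.21, 0.029]
contact_force: [-0.1, 0.5, -0.8]
opening: 0.276
```

Run:
```python
from plan import *
from h import *
print(commit("""-0.08 -0.27 -0.01 0.002 0 -0.012 1; -0.08 -0.31 -0.02 0.004 0 -0.015 1; -0.1 -0.36 -0.02 0.003 0 -0.017 1; -0.11 -0.4 -0.03 0.004 0 -0.019 1; -0.12 -0.45 -0.02 0.005 0 -0.021 1; -0.13 -0.48 -0.03 0.004 0 -0.022 1; -0.14 -0.51 -0.03 0.005 0 -0.023 1; -0.15 -0.55 -0.03 0.006 0 -0.025 1; -0.16 -0.58 -0.03 0.005 0 -0.026 1; -0.16 -0.6 -0.04 0.006 0 -0.027 1;-0.16 -0.62 -0.03 0.006 0 -0.027 1; -0.17 -0.64 -0.04 0.006 0 -0.028 1; -0.18 -0.66 -0.04 0.006 0 -0.028 1; -0.17 -0.67 -0.03 0.006 0 -0.029 1; -0.17 -0.67 -0.04 0.006 0 -0.028 1; -0.17 -0.68 -0.04 0.006 0 -0.028 1; -0.17 -0.67 -0.03 0.006 0 -0.028 1; -0.16 -0.67 -0.04 0.006 0 -0.027 1; -0.16 -0.66 -0.03 0.005 0 -0.027 1; -0.14 -0.64 -0.03 0.006 0 -0.026 1;-0.14 -0.62 -0.03 0.005 0 -0.025 1; -0.14 -0.59 -0.03 0.005 0 -0.023 1; -0.12 -0.56 -0.03 0.005 0 -0.022 1; -0.11 -0.53 -0.02 0.004 0 -0.021 1; -0.1 -0.48 -0.02 0.004 0 -0.019 1; -0.09 -0.44 -0.02 0.004 0 -0.017 1; -0.07 -0.39 -0.02 0.003 0 -0.015 1; -0.06 -0.32 -0.01 0.003 0 -0.012 1"""))
s=r.sense();print(s["eef_pos"],s["tcp_rot"],s["contact_force"],s["wrist_torque"],s["opening"]*85,s["clock"])
pair("pics/s1.png",(290,100,160,100),(270,190,160,100),k=3)
```

```text
(array([566.77792346,  68.97114996, 226.39014024]), array([-3.14131706, -0.2102457 ,  0.02909848]))
[566.64261425  69.00808067 225.7525597 ] [ 3.14067202 -0.21049588  0.02936312] [-0.1243724  0.4856531 -0.816571 ] [ 0.11135542  0.13263393 -0.09475265] 23.474543203366334 6.9667
```

View pics/s1.png

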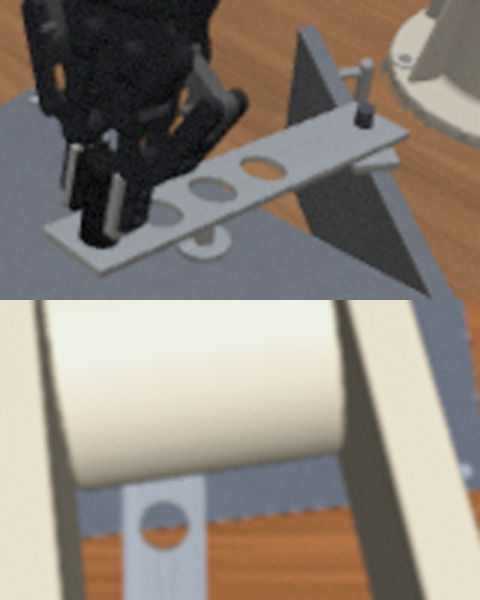

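Run:
```python
from plan import *
from h import *
qf=brentq(lambda q:np.linalg.norm(piv(q)-PEG)-145,.5,.9); d=PEG-piv(qf); af=np.arctan2(d[1],d[0])
def pt(rad,E,h=5): return np.array([*piv(qf),ZU])+(R.from_euler('z',af)*R.from_euler('y',-E)).apply([rad,0,h])
for rad,m in((100,(263,168)),(145,(213,189)),(190,(163,212))):
    print(rad,pt(rad,.21).round(1),proj("scene",pt(rad,.21)).round(1),"seen",np.round([290+m[0]/3-.3,100+m[1]/3-.3],1))
print("top inner",proj("top",pt(100,.21)).round(1),"seen",270+164/3-.3,190+224/3-.3)
print(proj("scene",pt(0,.21)), "pivot base seen",290+364/3-.3,100+126/3-.3)
E0=.21;S=lambda s:0.5*(s+s*s*(3-2*s))
p0,o0=load(); zg=32.04
low=[tool(af,E0*(1-S(k/18)),piv(qf),zg) for k in range(1,19)]
rows(low+[low[-1]]*2,1)
```

```text
100 [440.   65.3 173.7] [377.  154.3] seen [377.4 155.7]
145 [484.   66.6 183.1] [360.3 161.1] seen [360.7 162.7]
190 [528.   67.9 192.5] [342.2 168.5] seen [344.  170.4]
top inner [324.7 264.5] seen 324.3666666666667 264.3666666666667
[409.85689294 140.86806866] pivot base seen 411.0333333333333 141.7
0.02 0 0.16 0 -0.007 0 1; 0.02 0 0.2 0 -0.009 0 1; 0.03 0 0.24 0 -0.01 0 1; 0.03 0 0.26 0 -0.011 0 1; 0.04 0 0.29 0 -0.012 0 1; 0.04 0 0.31 0 -0.013 0 1; 0.03 0 0.33 0 -0.014 0 1; 0.05 0 0.34 0 -0.015 0 1; 0.04 0 0.34 0 -0.014 0 1; 0.04 0 0.34 0 -0.015 0 1

0.04 0 0.34 0 -0.014 0 1; 0.04 0 0.33 0 -0.014 0 1; 0.04 0 0.31 0 -0.013 0 1; 0.03 0 0.29 0 -0.013 0 1; 0.03 0 0.27 0 -0.011 0 1; 0.03 0 0.23 0 -0.01 0 1; 0.03 0 0.2 0 -0.008 0 1; 0.02 0 0.16 0 -0.007 0 1; 0 0 0 0 0 0 1; 0 0 0 0 0 0 1
```

The holes are where the model puts them, to about 1.5 px (2–3 mm), and the hole leaves ±8 mm of play around the peg. Lowering.

apply_moves:
  series: "0.02 0 0.16 0 -0.007 0 1; 0.02 0 0.2 0 -0.009 0 1; 0.03 0 0.24 0 -0.01 0 1; 0.03 0 0.26 0 -0.011 0 1; 0.04 0 0.29 0 -0.012 0 1; 0.04 0 0.31 0 -0.013 0 1; 0.03 0 0.33 0 -0.014 0 1; 0.05 0 0.34 0 -0.015 0 1; 0.04 0 0.34 0 -0.014 0 1; 0.04 0 0.34 0 -0.015 0 1"

```text
clock: 7.9
eef_pos: [574.7, 69.1, 198.2]
tcp_rot: [3.141, -0.089, 0.029]
contact_force: [0.2, 1.1, -2.7]
opening: 0.28
```

Run:
```python
from plan import *
from h import *
print(commit("""0.02 0 0.16 0 -0.007 0 1; 0.02 0 0.2 0 -0.009 0 1; 0.03 0 0.24 0 -0.01 0 1; 0.03 0 0.26 0 -0.011 0 1; 0.04 0 0.29 0 -0.012 0 1; 0.04 0 0.31 0 -0.013 0 1; 0.03 0 0.33 0 -0.014 0 1; 0.05 0 0.34 0 -0.015 0 1; 0.04 0 0.34 0 -0.014 0 1; 0.04 0 0.34 0 -0.015 0 1"""))
s=r.sense();print(s["eef_pos"],s["contact_force"],s["wrist_torque"])
pair("pics/d1.png",(290,110,140,90),(270,190,140,90),k=3)
im=cv2.imread("pics/d1.png")[:270]; cv2.imwrite("pics/d1.png",im)
```

```text
(array([574.51011603,  69.20399114, 199.1780396 ]), array([-3.14132203, -0.0902457 ,  0.02913161]))
[574.65650788  69.13029933 198.16925815] [ 0.20136925  1.10751819 -2.65510102] [ 0.08921708  0.03837425 -0.14396924]
```

View pics/d1.png

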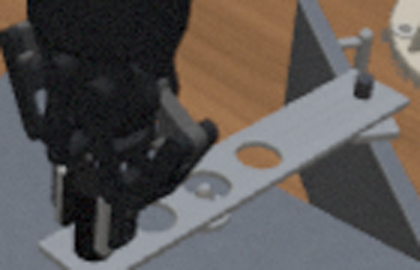

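The peg tip shows inside the middle hole at about (207,189) in the crop, roughly centred, and the load is still only the arm's weight. Lowering the rest of the way.

apply_moves:
  series: "0.04 0 0.34 0 -0.014 0 1; 0.04 0 0.33 0 -0.014 0 1; 0.04 0 0.31 0 -0.013 0 1; 0.03 0 0.29 0 -0.013 0 1; 0.03 0 0.27 0 -0.011 0 1; 0.03 0 0.23 0 -0.01 0 1; 0.03 0 0.2 0 -0.008 0 1; 0.02 0 0.16 0 -0.007 0 1; 0 0 0 0 0 0 1; 0 0 0 0 0 0 1"

```text
clock: 8.83
eef_pos: [578.4, 69.2, 177.6]
tcp_rot: [3.141, -0.001, 0.029]
contact_force: [0.3, 1.2, 0.4]
opening: 0.273
```

Run:
```python
from plan import *
from h import *
print(commit("""0.04 0 0.34 0 -0.014 0 1; 0.04 0 0.33 0 -0.014 0 1; 0.04 0 0.31 0 -0.013 0 1; 0.03 0 0.29 0 -0.013 0 1; 0.03 0 0.27 0 -0.011 0 1; 0.03 0 0.23 0 -0.01 0 1; 0.03 0 0.2 0 -0.008 0 1; 0.02 0 0.16 0 -0.007 0 1"""))
s=r.sense();print(s["eef_pos"],s["tcp_rot"],s["contact_force"],s["wrist_torque"],s["opening"])
```

```text
(array([578.19548423,  69.31717067, 178.04439865]), array([-3.14132313e+00, -2.45703013e-04,  2.91559322e-02]))
[578.39982198  69.216625   177.57098748] [ 3.14068280e+00 -9.93375551e-04  2.91539927e-02] [0.28499407 1.17273185 0.36217576] [ 0.10151645 -0.03965679 -0.08607065] 0.2728045434998754
```

apply_moves:
  series: "0 0 0 0 0 0 -1; 0 0 0 0 0 0 -1; 0 0 0 0 0 0 -1; 0 0 0 0 0 0 -1; 0 0 0 0 0 0 -1; 0 0 0 0 0 0 -1; 0 0 0 0 0 0 -1; 0 0 0 0 0 0 -1; 0 0 0 0 0 0 -1; 0 0 0 0 0 0 -1"

```text
clock: 9.67
eef_pos: [578.2, 69.2, 177.5]
tcp_rot: [3.141, -0.001, 0.029]
contact_force: [0.4, 0.2, 0.3]
opening: 0.997
```

apply_moves:
  series: "0 0 -0.5 0 0 0 -1; 0 0 -1 0 0 0 -1; 0 0 -1 0 0 0 -1; 0 0 -1.5 0 0 0 -1; 0 0 -1.5 0 0 0 -1; 0 0 -1.5 0 0 0 -1; 0 0 -1.5 0 0 0 -1; 0 0 -1 0 0 0 -1; 0 0 -0.5 0 0 0 -1; 0 0 0 0 0 0 -1"

```text
clock: 10.5
eef_pos: [578.8, 69.4, 279.2]
tcp_rot: [3.141, -0.003, 0.029]
contact_force: [0.6, 0.4, -0.4]
opening: 0.997
```

apply_moves:
  series: "0 1 0 0 0 0 -1; 0 2 0 0 0 0 -1; 0 2 0 0 0 0 -1; 0 2.5 0 0 0 0 -1; 0 2.5 0 0 0 0 -1; 0 2.5 0 0 0 0 -1; 0 2.5 0 0 0 0 -1; 0 2 0 0 0 0 -1; 0 1 0 0 0 0 -1; 0 0 0 0 0 0 -1"

```text
clock: 11.33
eef_pos: [582.8, -112.7, 276.7]
tcp_rot: [3.141, 0.001, 0.027]
contact_force: [-0.3, 0.2, 0.2]
opening: 0.997
```

Run:
```python
from h import *
pair("pics/e1.png",(250,90,180,110),(260,110,180,110),k=3)
s=r.sense();print(s["eef_pos"],s["contact_force"],s["clock"])
```

```text
[ 583.03098919 -110.44484916  277.03685734] [0.26635312 0.96207183 0.61691016] 11.4333
```

View pics/e1.png

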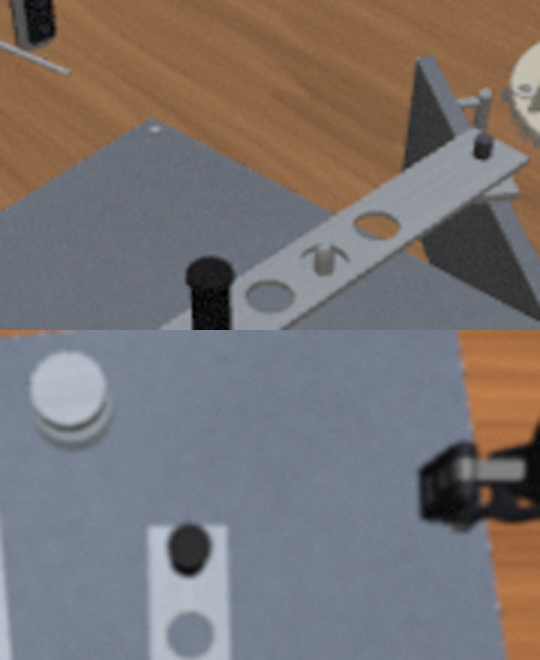

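The final view shows the peg standing up through the middle hole (scene crop (324,258)), with the knob free and the gripper well away. One numeric check of the level, then I hand in.

Run:
```python
from h import *
s=lambda x,y:(250+x/3-.3,90+y/3-.3); t=lambda x,y:(260+x/3-.3,110+y/3-.3)
k=tri(s(211,272),t(190,545-330)); o=tri(s(270,296),t(190,635-330)); print("knob top",k.round(1),"outer hole",o.round(1))
if abs(k[2]-198)<6 and abs(o[2]-151)<6: print(r.sign_off())
```

```text
knob top [577.8  68.7 197.1] outer hole [532.5  67.6 150.4]
the job is handed in; nothing more can be done
None
```

The door is propped at its middle width, and I've handed the job in. I gripped the stay arm by its knob, lifted it about 0.21 rad and swung it and the door over the peg. I then lowered the middle hole onto the peg, let go and moved the gripper away.

- **Seating:** the last picture shows the peg standing up through the middle hole, with the gripper well clear.
- **Level:** the arm lies flat. The knob top measured 197.1 mm high (196.7 mm before the lift) and the outer hole 150.4 mm (149.6 mm before).
- **Forces and time:** the wrist force readings stayed below about 3 N, and the clock stood at about 11.4 s.
- **Door angle:** I worked out about 0.68 rad from the measured geometry, close to the expected 0.7, but did not measure it directly after release.
- **Disagreement:** while the arm was lifted, the holes appeared up to about 2.6 px from where my model put them in the scene camera. The hole leaves ±8 mm of play around the peg, so this did not matter. No check failed.

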